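# Kit a grinding-wheel set onto its carrier spindle

### The job

Make up the grinding-wheel set on the upright spindle of the dark wooden carrier, in build order: first the tall spacer sleeve at the bottom, then the wide grinding wheel, then the thin retaining collar on top. Leave all three stacked flat on one another around the spindle, the spacer flat on the wood, and let go.

Things in the scene. Friction and masses are not known exactly. Their poses are not given: they have to be found in the camera images.
- carrier_seat (a point): Carrier: a dark wooden square block, 100 x 100 mm and 16 mm thick, fixed to the bench, with an upright steel spindle at its centre. This point is on the spindle's axis at the top face of the wood (16 mm above the bench); z up. The spindle is 10 mm in diameter and stands 52 mm above the wood, the last 8 mm a cone narrowing to a 3 mm tip.
- spacer_mid (a point): Spacer sleeve: the tall ring, plain aluminium, 46 mm outside diameter, 24 mm high, with a 30 mm bore. Rigid; either face may lie up; it starts lying flat on the bench (bench top z = 0). Point: its centre, on the axis, 12 mm above its underside; z along the axis. About 75 g.
- wheel_mid (a point): Grinding wheel: the widest ring, white bonded abrasive, 64 mm outside diameter, 14 mm high, with a 30 mm bore. Rigid; either face may lie up; it starts lying flat on the bench (bench top z = 0). Point: its centre, on the axis, 7 mm above its underside; z along the axis. About 75 g. (The dark round steel puck of like width has no hole and is not part of the set; nor are the jar, the steel cube and the tapered ring mandrel.)
- collar_mid (a point): Retaining collar: the thin ring, plain steel, 50 mm outside diameter, 10 mm high, with a 30 mm bore. Rigid; either face may lie up; it starts lying flat on the bench (bench top z = 0). Point: its centre, on the axis, 5 mm above its underside; z along the axis. About 80 g.
Not all that is in view belongs to the job. What is shaped like the part that bears wheel_mid but blue or turquoise is not meant.

How it is judged:
By the outcome, as a careful person would: the job done as asked, in the order asked, and still so for the second after the job is handed in, with the robot touching nothing.
It also fails if it takes over 67 s, if anything falls off the work surface, if the arm or the gripper's body presses on something with over 40 N, if the wrist force passes 120 N, or if a joint passes its speed limit or range.

### The arm

A 6-joint arm with a two-finger parallel gripper is mounted at the origin on the work surface. World frame = base frame: x ahead of the robot, y to its left, z up, the work surface at z = 0. Lengths are in m, angles in rad, forces in N, time in s.
With the tool pointing down it reaches from about 0.3 to 0.75 m from the base axis. Payload 8.5 kg.
Tool frame: the origin (TCP) lies midway between the tips of the shut fingers; the grasp point (between the pads) lies 19 mm behind it; x points along the fingers, y is the direction in which the jaws open and shut, and the axes are right-handed (so a half turn about x gives the same grasp; the last joint's range is limited). The gripper opens to 88 mm and grips with 3 to 60 N. Pads are 18 mm wide; open, the fingers measure 123 mm over their backs; the gripper's body (75 mm by 187 mm) begins 45 mm behind the grasp point.
Start: joints at [-1.368, 0.381, 1.297, -0, 1.464, -0.215], TCP at [0.223, -0.503, 0.239] pointing down, gripper open.
Joint ranges: [-3.11, 3.11], [-0.89, 2.33], [0.22, 2.48], [-1.42, 4.56], [0.17, 2.85], [-2.88, 2.88]. Speed limits (rad/s): [2.39, 2.39, 3.14, 3.14, 3.14, 3.14].

### API

Orientations are given as a unit quaternion [x, y, z, w].
In Python, from bench import manip gives the robot as it stands.
- The arm moves only by the tool arm_command, never from a script. Its argument "commands" is a list of rows, each a list of 6 numbers: the shift along the tool's x, y, z in m, then the turn, a rotation vector about the tool's x, y, z in degrees. A call has 1 to 12 rows; each row is the pose to reach, as a shift and turn from the pose commanded when the call began, along the tool's axes at that moment; what a row does not reach only later rows make up. A row lasts 1/8 s, in which the tool goes at most 62.5 mm and 10.7 degrees, less where a joint would pass 70% of its speed; a pose out of reach is approached as far as the arm can. A call with a gripper value outside its range is refused whole. "gripper" is the opening, from 0 (shut) to 1 (fully open), set as the call begins (left out, the last holds). The fingers move at their own pace and stop on an object; "grip_force" is the grip in N (left out, the last holds). Time passes only in rows, so rows that repeat a pose let the fingers close. It gives the time, the measured TCP pose, the force and the opening at its end, in the units of the state.
- manip.get_state(): the state, without advancing time (a new reading comes with each control period).
- manip.snapshot(name): name is "side" or "top"; returns a dict with "frame" (420x560x3 uint8, blue, green, red), "camera_matrix" (3x3 intrinsics, pixels), "world_from_camera" (4x4, takes a point from camera to world coordinates). Camera axes: x right, y down, z forward; pixel columns grow to the right and rows downward; lengths in m; the calibration is good to about 2 mm. A picture is of the moment at which its call begins. There is no depth.
- manip.close_job(): hands the job in, once; it reports no verdict.
Trained networks look in a picture, given as the dict that the camera call returned (one of the last four; its "shot" number tells which), for a name from the list of things; names that differ only in an ending like _2 or _b are one class to them, and where a whole thing is asked for, a point or a joint stands for the part that bears it (a point fixed in the world has none). Each returns a list of dicts, best first, with "confidence" (0 to 1); they miss things now and then, are a little off and sometimes report something else, mostly with a low value. They report only what shows in the picture. A call takes as long as a camera call. They do not tell look-alikes from the thing itself.
- manip.spot_in(picture, thing): "box" ([left, top, right, bottom] in pixels, round what is visible of it).
- manip.outline_of(picture, thing): "pixels" (420x560 bool, what is visible of it) and "box" ([left, top, right, bottom] in pixels, round what is visible of it).
- manip.place_of(picture, thing): "point" ([column, row] in pixels: a listed point, or the origin of a listed thing).
The state is a dict: "clock": time; "qpos": joint angles; "joint_vel": joint speeds; "effort": joint torques, N m; "tcp_pos": TCP position; "tool_rot": TCP orientation; "contact_force": force on the tool from outside, world axes, zero at the start; "ft_torque": the same for the moment, N m; "width": finger opening in m.
Only numpy, scipy, OpenCV 4.12 (cv2) and the standard library are available. Lean on these libraries where they do the work, as an engineer would, in place of code of your own. Each camera call takes 0.05 s, during which the arm holds its last target. There are 200 camera calls.

## Working session

There is one attempt and no reset: what is moved stays moved. The work goes in short steps, Python scripts to look and compute and a tool call to move; the robot and the scene stay as the last step left them, time stands still between calls to the robot, and variables do not carry over. Pictures are saved under pics/ and viewed, about 8 in all and at most 12, crops included, and the job is handed in when it is done.

Besides the shell and the picture viewer there is one more tool, called after "Call:" as a command line: name --pt "numbers of a row" for each row, then --argument value for the rest. arm_command: Moves the arm, as the interface text tells. Its arguments: {"type":"object","properties":{"commands":{"type":"array"},"gripper":{"type":"number"},"grip_force":{"type":"number"}},"required":["commands"]}

```bash
mkdir -p pics
cat > h.py <<'E'
import numpy as np, cv2
from bench import manip
from scipy.spatial.transform import Rotation as R
def ray(p,px,z):
    K=p["camera_matrix"];T=p["world_from_camera"]
    d=T[:3,:3]@np.linalg.solve(K,[px[0],px[1],1.]);o=T[:3,3]
    return o+d*(z-o[2])/d[2]
def proj(p,X):
    T=np.linalg.inv(p["world_from_camera"]);c=T[:3,:3]@X+T[:3,3];u=p["camera_matrix"]@c;return u[:2]/u[2]
E
python3 - <<'E'
from h import *
ims=[]
for n in("top","side"):
    p=manip.snapshot(n);ims.append(p["frame"]);cv2.imwrite(f"pics/{n}0.png",p["frame"])
    print(n,p["world_from_camera"][:3].round(3).tolist(),p["camera_matrix"].round(0).tolist())
    for t,z in(("carrier_seat",.016),("spacer_mid",.012),("wheel_mid",.007),("collar_mid",.005)):
        for r in manip.place_of(p,t)[:3]: print(t,np.round(r["point"],1),round(r["confidence"],2),ray(p,r["point"],z).round(4))
s=manip.get_state();print({k:np.round(v,3).tolist() for k,v in s.items()}); print(R.from_quat(s["tool_rot"]).as_matrix().round(3))
E
```

```text
top [[-0.005, -0.998, 0.058, 0.424], [-1.0, 0.005, 0.001, 0.031], [-0.002, -0.058, -0.998, 1.151]] [[531.0, 0.0, 274.0], [0.0, 531.0, 211.0], [0.0, 0.0, 1.0]]
carrier_seat [188.9 207.7] 0.84 [0.4972 0.2152 0.016 ]
spacer_mid [298.9 242.5] 0.7 [ 0.4216 -0.02    0.012 ]
wheel_mid [399.3 265.4] 0.95 [ 0.3716 -0.2351  0.007 ]
wheel_mid [398. 216.] 0.83 [ 0.4776 -0.2342  0.007 ]
wheel_mid [353.  252.3] 0.66 [ 0.4001 -0.1362  0.007 ]
collar_mid [328.6 153.1] 0.76 [ 0.6154 -0.0863  0.005 ]
side [[-0.891, -0.247, 0.381, 0.106], [-0.453, 0.484, -0.749, 0.819], [0.001, -0.84, -0.543, 0.628]] [[544.0, 0.0, 285.0], [0.0, 544.0, 212.0], [0.0, 0.0, 1.0]]
carrier_seat [242.5 288.2] 0.73 [0.4911 0.2208 0.016 ]
spacer_mid [330.3 230.1] 0.9 [ 0.4277 -0.0127  0.012 ]
wheel_mid [360.6 205.1] 0.77 [ 0.4091 -0.1358  0.007 ]
wheel_mid [392.5 188.6] 0.64 [ 0.3695 -0.2346  0.007 ]
wheel_mid [345.9 175.6] 0.61 [ 0.4853 -0.2431  0.007 ]
collar_mid [263.  196.6] 0.72 [ 0.6144 -0.0744  0.005 ]
{'clock': 0.5, 'qpos': [-1.368, 0.381, 1.297, -0.0, 1.464, -0.215], 'joint_vel': [-0.0, -0.002, 0.001, 0.0, 0.0, -0.001], 'effort': [-0.002, -43.752, -22.461, 0.071, 0.032, -0.0], 'tcp_pos': [0.223, -0.503, 0.239], 'tool_rot': [-0.692, -0.147, 0.692, -0.147], 'contact_force': [0.538, -0.049, 0.162], 'ft_torque': [-0.046, 0.002, -0.001], 'width': 0.088}
[[-0.     0.406 -0.914]
 [ 0.    -0.914 -0.406]
 [-1.    -0.     0.   ]]
```

View pics/top0.png

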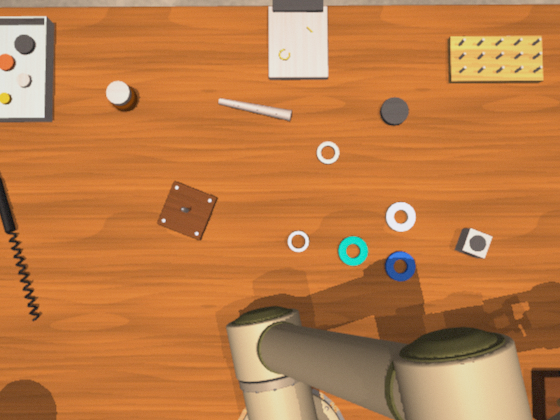

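View pics/side0.png

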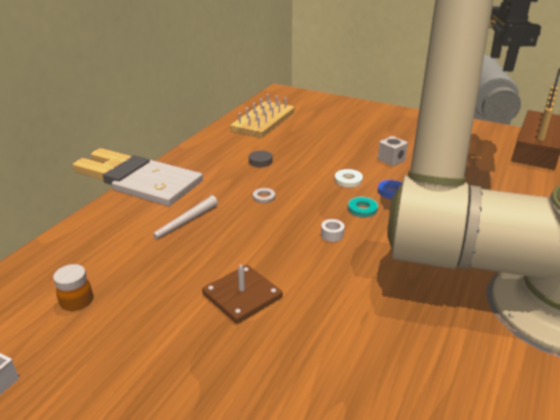

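Top-view candidates:
- **Wheel:** white ring (400,216). Look-alikes are the blue ring (400,266), the turquoise ring (352,251) and the dark puck (394,111).
- **Spacer:** (298,242), the tall one in the side view.
- **Collar:** (328,152), thin.
- **Carrier:** (188,210).

I'll take the white ring. Next I'll fit positions from the outlines and check a crop.

```bash
cat >> h.py <<'E'
from scipy.optimize import minimize
def hull(p,P):
    return cv2.convexHull(np.array([proj(p,x) for x in P],np.float32))
def cyl(x,y,z0,h,d):
    a=np.linspace(0,2*np.pi,48,endpoint=False)
    return [np.array([x+d/2*np.cos(t),y+d/2*np.sin(t),z]) for z in(z0,z0+h) for t in a]
def box(x,y,z0,h,s,yaw):
    return [np.array([x,y,0])+R.from_euler('z',yaw).apply([i*s/2,j*s/2,z]) for z in(z0,z0+h) for i in(-1,1) for j in(-1,1)]
def fit(p,m,shape,x0):
    # match the hull of the mask with the projected shape, at 8x scale; returns world params and IoU
    c=cv2.convexHull(np.argwhere(m)[:,::-1].astype(np.int32)); l=c.reshape(-1,2).min(0)-12
    S=8;sz=(np.ptp(c.reshape(-1,2),axis=0)+24)*S
    M=cv2.resize(m[l[1]:l[1]+sz[1]//S,l[0]:l[0]+sz[0]//S].astype(np.uint8),None,fx=S,fy=S,interpolation=cv2.INTER_NEAREST)
    cs,_=cv2.findContours(M,cv2.RETR_EXTERNAL,cv2.CHAIN_APPROX_NONE)
    M=cv2.fillPoly(np.zeros_like(M),[max(cs,key=cv2.contourArea)],1)
    def f(q):
        im=np.zeros_like(M);cv2.fillConvexPoly(im,np.round((hull(p,shape(*q)).reshape(-1,2)+.5-l)*S).astype(np.int32),1)
        return -(im&M).sum()/max(1,(im|M).sum())
    s=np.array([[0]*len(x0)]+[list(np.eye(len(x0))[i]*(.008 if i<2 else .3)) for i in range(len(x0))])
    r=minimize(f,x0,method='Nelder-Mead',options=dict(initial_simplex=s+np.array(x0),xatol=1e-4,fatol=1e-5))
    return r.x.round(4),round(-r.fun,3)
SH=dict(spacer_mid=(.024,.046),wheel_mid=(.014,.064),collar_mid=(.010,.050))
E
python3 - <<'E'
from h import *
P0=dict(spacer_mid=(.424,-.017),wheel_mid=(.480,-.238),collar_mid=(.615,-.081),carrier_seat=(.494,.218))
for n in("top","side"):
    p=manip.snapshot(n)
    for t,g in P0.items():
        for r in manip.outline_of(p,t)[:4]:
            m=r["pixels"];c=np.argwhere(m).mean(0)[::-1];w=ray(p,c,.008)
            if np.hypot(*(w[:2]-g))>.03: continue
            if t in SH: print(n,t,fit(p,m,lambda x,y:cyl(x,y,0,*SH[t]),g))
    # carrier: dark wood mask from outline if any, else place_of
    rs=manip.outline_of(p,"carrier_seat")
    for r in manip.place_of(p,"carrier_seat")[:1]: print(n,"seat",r["point"],ray(p,r["point"],.016).round(4))
    u=proj(p,np.array([.494,.218,.016])).astype(int)
    print(len(rs),u)
    crop=p["frame"][u[1]-50:u[1]+40,u[0]-50:u[0]+50] 
    w=proj(p,np.array([.48,-.238,.007])).astype(int);wc=p["frame"][w[1]-50:w[1]+40,w[0]-50:w[0]+50]
    cv2.imwrite(f"pics/c_{n}.png",cv2.resize(np.hstack([crop,wc]),None,fx=4,fy=4,interpolation=cv2.INTER_CUBIC))
    print("crop origin",u-50,w-50)
a,b=cv2.imread("pics/c_top.png"),cv2.imread("pics/c_side.png")
cv2.imwrite("pics/c.png",cv2.resize(np.vstack([a,b[:360]]),None,fx=.75,fy=.75))
E
```

```text
top spacer_mid (array([0.471, 0.004]), np.float64(-0.0))
top wheel_mid (array([ 0.5061, -0.2083]), np.float64(-236384587743115.97))
top collar_mid (array([ 0.636, -0.034]), np.float64(-0.0))
top seat [187.4, 211.1] [0.4899 0.2184 0.016 ]
1 [187 209]
crop origin [137 159] [349 164]
side spacer_mid (array([ 0.476, -0.013]), np.float64(-0.0))
side wheel_mid (array([ 0.5282, -0.2838]), np.float64(-373650348877019.0))
side collar_mid (array([ 0.615, -0.009]), np.float64(-0.0))
side seat [239.6, 287.5] [0.4965 0.2215 0.016 ]
1 [241 286]
crop origin [191 236] [297 127]h.py:27: RuntimeWarning: overflow encountered in scalar negative
  return -(im&M).sum()/max(1,(im|M).sum())
```

View pics/c.png

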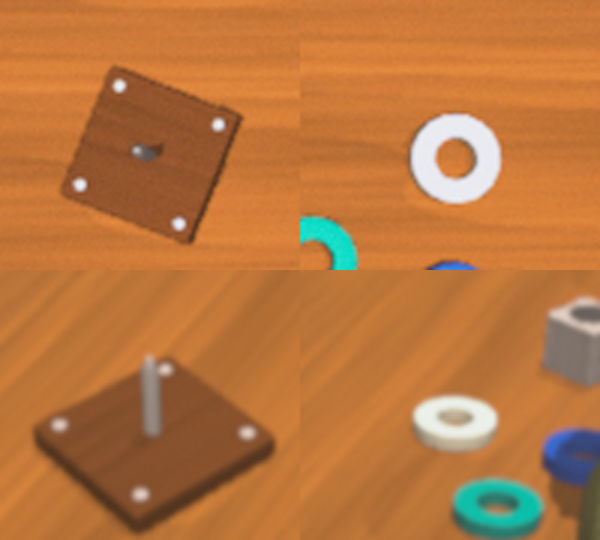

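Call:
arm_command --pt "0 0 0 10 0 0" --pt "0 0 0 20 0 0" --pt "0 0 0 24 0 0" --pt "0 0 0 24 0 0" --gripper 1

```text
clock: 1.7
tcp_pos: [0.2232, -0.5027, 0.2387]
tool_rot: [-0.707, 0.0, 0.707, 0.0]
contact_force: [-0.6, 0.7, -0.0]
width: 0.0885
```

The crop confirms the plain white wheel (bore visible, about (400,216) in top) and the carrier, whose four pins give its centre. My fit had a uint8 negation bug, so I'm fixing that now.

```bash
sed -i 's/return -(im&M).sum()/return -float((im\&M).sum())/' h.py
python3 - <<'E'
from h import *
P0=dict(spacer_mid=(.424,-.017),wheel_mid=(.480,-.238),collar_mid=(.615,-.081))
for n,c in(("top",(186.8,210.7)),("side",(242,290.))):
    p=manip.snapshot(n)
    for t,g in P0.items():
        for r in manip.outline_of(p,t)[:4]:
            m=r["pixels"];w=ray(p,np.argwhere(m).mean(0)[::-1],.008)
            if np.hypot(*(w[:2]-g))<.03: print(n,t,fit(p,m,lambda x,y:cyl(x,y,0,*SH[t]),g))
    print(n,"pins",ray(p,c,.016).round(4))
    for r in manip.outline_of(p,"carrier_seat")[:1]: print("carrier",r["pixels"].sum(),fit(p,r["pixels"],lambda x,y,a:box(x,y,0,.016,.1,a),(.494,.218,.35)))
E
```

```text
top spacer_mid (array([ 0.4246, -0.0158]), np.float64(0.87))
top collar_mid (array([ 0.6159, -0.0821]), np.float64(0.958))
top pins [0.4908 0.2197 0.016 ]
carrier 2179 (array([0.4913, 0.2222, 1.1929]), np.float64(0.969))
side spacer_mid (array([ 0.4252, -0.0154]), np.float64(0.888))
side wheel_mid (array([ 0.4772, -0.2343]), np.float64(0.924))
side collar_mid (array([ 0.6163, -0.0804]), np.float64(0.891))
side pins [0.4895 0.2252 0.016 ]
carrier 2683 (array([0.493 , 0.2224, 1.181 ]), np.float64(0.933))
```

Call:
arm_command --pt "0.1 -0.487 -0.202 0 0 0" --pt "0.1 -0.487 -0.202 0 0 0" --pt "0.1 -0.487 -0.202 0 0 0" --pt "0.1 -0.487 -0.202 0 0 0" --pt "0.1 -0.487 -0.202 0 0 0" --pt "0.1 -0.487 -0.202 0 0 0" --pt "0.1 -0.487 -0.202 0 0 0" --pt "0.1 -0.487 -0.202 0 0 0" --pt "0.1 -0.487 -0.202 0 0 0" --pt "0.1 -0.487 -0.202 0 0 0" --pt "0.1 -0.487 -0.202 0 0 0"

```text
clock: 3.58
tcp_pos: [0.4257, -0.0163, 0.1389]
tool_rot: [0.707, -0.0, -0.707, -0.0]
contact_force: [-1.1, -0.3, -0.4]
width: 0.0878
```

Call:
arm_command --pt "0.05 0 0 0 0 0" --pt "0.1 0 0 0 0 0" --pt "0.125 0 0 0 0 0" --pt "0.134 0 0 0 0 0" --pt "0.134 0 0 0 0 0"

```text
clock: 4.2
tcp_pos: [0.4259, -0.0166, 0.0051]
tool_rot: [0.707, -0.001, -0.707, -0.001]
contact_force: [-0.2, -0.2, 0.0]
width: 0.0882
```

Call:
arm_command --pt "0 0 0 0 0 0" --pt "0 0 0 0 0 0" --pt "0 0 0 0 0 0" --pt "0 0 0 0 0 0" --pt "0 0 0 0 0 0" --pt "0 0 0 0 0 0" --gripper 0 --grip_force 20

```text
clock: 4.95
tcp_pos: [0.4257, -0.0159, 0.0049]
tool_rot: [0.707, -0.0, -0.707, -0.0]
contact_force: [0.4, 0.3, 3.0]
width: 0.045
```

Call:
arm_command --pt "-0.05 0 0 0 0 0" --pt "-0.1 0 0 0 0 0" --pt "-0.12 -0.05 -0.014 0 0 0" --pt "-0.12 -0.1 -0.028 0 0 0" --pt "-0.12 -0.15 -0.042 0 0 0" --pt "-0.12 -0.2 -0.056 0 0 0" --pt "-0.12 -0.238 -0.067 0 0 0" --pt "-0.12 -0.238 -0.067 0 0 0" --pt "-0.12 -0.238 -0.067 0 0 0"

```text
clock: 6.08
tcp_pos: [0.4924, 0.2216, 0.1243]
tool_rot: [-0.707, 0.0, 0.708, 0.0]
contact_force: [-1.5, 0.6, -1.9]
width: 0.0451
```

```bash
cat > look.py <<'E'
import sys
from h import *
o=[]
for n in("top","side"):
    p=manip.snapshot(n);u=proj(p,np.array([.492,.222,.07])).astype(int)
    o.append(cv2.resize(p["frame"][u[1]-50:u[1]+50,u[0]-50:u[0]+50],(400,400),interpolation=cv2.INTER_CUBIC));print(u-50)
cv2.imwrite(f"pics/{sys.argv[1]}.png",np.hstack(o)); s=manip.get_state();print(s["tcp_pos"].round(4) if hasattr(s["tcp_pos"],'round') else s["tcp_pos"],s["width"])
E
python3 look.py p1
```

```text
[131 158]
[190 213]
[0.4927 0.2211 0.1246] 0.04545754456408259
```

View pics/p1.png

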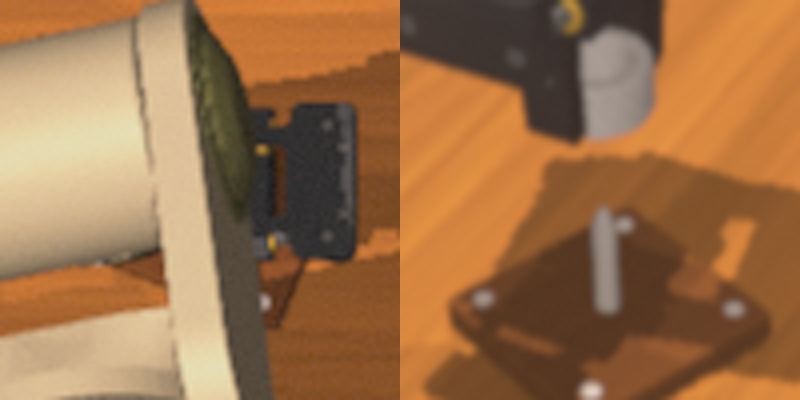

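Held square (side view): the sleeve is above the spindle tip (side crop (605,210)) and its right rim is at 655. The estimate has a margin of 10 mm, so I'm lowering it.

Call:
arm_command --pt "0.03 0 0 0 0 0" --pt "0.06 0 0 0 0 0" --pt "0.08 0 0 0 0 0" --pt "0.095 0 0 0 0 0" --pt "0.101 0 0 0 0 0" --pt "0.103 0 0 0 0 0" --pt "0.103 0 0 0 0 0"

```text
clock: 7.05
tcp_pos: [0.4932, 0.222, 0.0222]
tool_rot: [0.707, -0.0, -0.707, -0.0]
contact_force: [0.7, -0.3, -0.4]
width: 0.0455
```

Call:
arm_command --pt "0.0005 0 0 0 0 0" --pt "0.001 0 0 0 0 0" --pt "0.001 0 0 0 0 0"

```text
clock: 7.42
tcp_pos: [0.493, 0.2221, 0.0209]
tool_rot: [0.707, -0.0, -0.707, -0.0]
contact_force: [1.0, -0.1, 0.1]
width: 0.0456
```

Call:
arm_command --pt "0 0 0 0 0 0" --pt "0 0 0 0 0 0" --pt "0 0 0 0 0 0" --pt "0 0 0 0 0 0" --pt "-0.02 0 0 0 0 0" --pt "-0.06 0 0 0 0 0" --pt "-0.11 0 0 0 0 0" --pt "-0.13 0.05 0 0 0 0" --pt "-0.13 0.11 0 0 0 0" --pt "-0.13 0.17 0 0 0 0" --pt "-0.13 0.23 0 0 0 0" --pt "-0.13 0.23 0 0 0 0" --gripper 1

```text
clock: 8.93
tcp_pos: [0.4928, -0.0114, 0.1508]
tool_rot: [0.707, -0.002, -0.707, -0.002]
contact_force: [-0.4, 0.2, -0.8]
width: 0.088
```

```bash
python3 look.py p2
python3 - <<'E'
from h import *
for n in("top","side"):
    p=manip.snapshot(n)
    for r in manip.outline_of(p,"spacer_mid")[:2]: print(n,fit(p,r["pixels"],lambda x,y:cyl(x,y,.016,.024,.046),(.492,.222)))
    for r in manip.outline_of(p,"wheel_mid")[:4]:
        m=r["pixels"];w=ray(p,np.argwhere(m).mean(0)[::-1],.008)
        if np.hypot(*(w[:2]-(.478,-.235)))<.03: print(n,"wheel",fit(p,m,lambda x,y:cyl(x,y,0,.014,.064),(.478,-.235)))
E
```

```text
[131 158]
[190 213]
[ 0.4926 -0.0082  0.1507] 0.08801236395368281
top (array([0.4916, 0.2229]), np.float64(0.912))
top wheel (array([ 0.4754, -0.2362]), np.float64(0.931))
side (array([0.4916, 0.2246]), np.float64(0.775))
side (array([0.492, 0.222]), np.float64(0.0))
side wheel (array([ 0.4777, -0.2383]), np.float64(0.859))
```

View pics/p2.png

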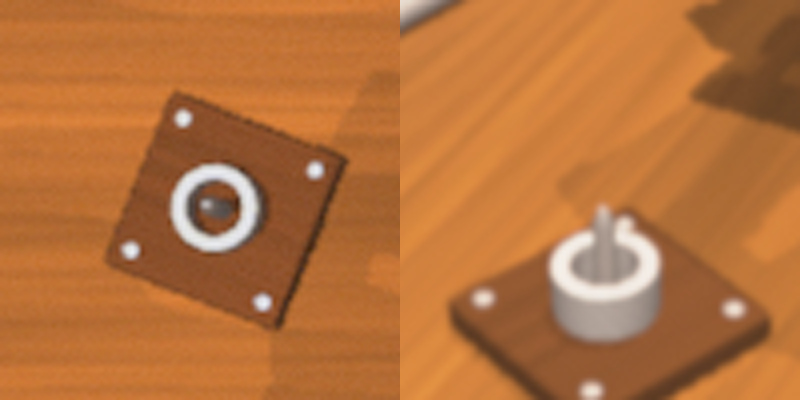

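The spacer sits flat and centred round the spindle (top crop (215,207), side crop (605,280)). Next is the wheel.

Call:
arm_command --pt "0 0.06 0.004 0 0 0" --pt "0.03 0.115 0.008 0 0 0" --pt "0.05 0.17 0.012 0 0 0" --pt "0.07 0.215 0.016 0 0 0" --pt "0.08 0.228 0.016 0 0 0" --pt "0.09 0.228 0.016 0 0 0" --pt "0.09 0.228 0.016 0 0 0"

```text
clock: 10.2
tcp_pos: [0.4765, -0.2342, 0.0604]
tool_rot: [-0.707, -0.001, 0.707, 0.0]
contact_force: [0.4, -0.1, -0.1]
width: 0.0878
```

Call:
arm_command --pt "0.03 0.001 0 0 0 0" --pt "0.05 0.001 0 0 0 0" --pt "0.056 0.001 0 0 0 0" --pt "0.056 0.001 0 0 0 0"

```text
clock: 10.7
tcp_pos: [0.4768, -0.2364, 0.0053]
tool_rot: [0.707, -0.0, -0.707, 0.0]
contact_force: [0.6, 0.1, -0.6]
width: 0.0882
```

Call:
arm_command --pt "0 0 0 0 0 0" --pt "0 0 0 0 0 0" --pt "0 0 0 0 0 0" --pt "0 0 0 0 0 0" --pt "0 0 0 0 0 0" --pt "0 0 0 0 0 0" --gripper 0

```text
clock: 11.45
tcp_pos: [0.4766, -0.2371, 0.0052]
tool_rot: [0.707, -0.001, -0.707, -0.0]
contact_force: [-1.1, 0.8, 4.9]
width: 0.0622
```

Call:
arm_command --pt "-0.03 0 0 0 0 0" --pt "-0.08 0 0 0 0 0" --pt "-0.13 -0.03 0 0 0 0" --pt "-0.15 -0.08 -0.003 0 0 0" --pt "-0.15 -0.14 -0.005 0 0 0" --pt "-0.15 -0.2 -0.007 0 0 0" --pt "-0.15 -0.26 -0.009 0 0 0" --pt "-0.15 -0.32 -0.011 0 0 0" --pt "-0.15 -0.38 -0.013 0 0 0" --pt "-0.15 -0.43 -0.0145 0 0 0" --pt "-0.15 -0.459 -0.0155 0 0 0" --pt "-0.15 -0.459 -0.0155 0 0 0"

```text
clock: 12.95
tcp_pos: [0.4919, 0.2235, 0.1542]
tool_rot: [-0.707, -0.001, 0.707, -0.001]
contact_force: [-0.8, 0.3, -0.5]
width: 0.062
```

```bash
python3 look.py p3
```

```text
[131 158]
[190 213]
[0.4922 0.2215 0.1544] 0.061920652852169564
```

View pics/p3.png

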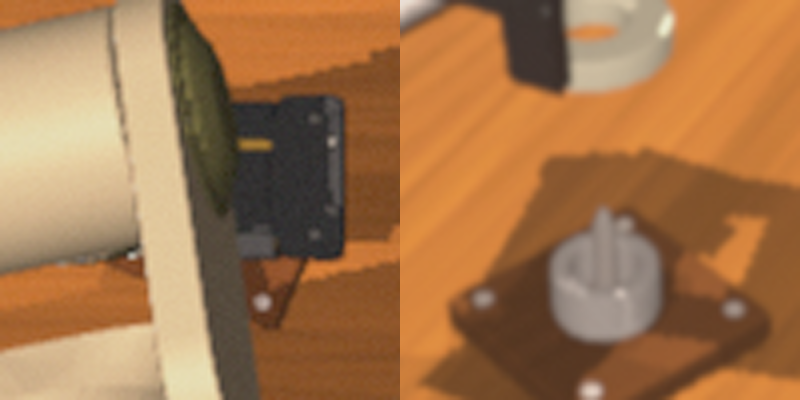

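The wheel is held level (side crop (610,50)) over the seated spacer. Lowering.

Call:
arm_command --pt "0.04 0 0 0 0 0" --pt "0.07 0 0 0 0 0" --pt "0.09 0 0 0 0 0" --pt "0.102 0 0 0 0 0" --pt "0.107 0 0 0 0 0" --pt "0.108 0 0 0 0 0" --pt "0.109 0 0 0 0 0" --pt "0.109 0 0 0 0 0"

```text
clock: 14.05
tcp_pos: [0.4926, 0.2221, 0.0462]
tool_rot: [0.707, -0.0, -0.707, -0.0]
contact_force: [0.5, 0.3, -0.6]
width: 0.0621
```

Call:
arm_command --pt "0 0 0 0 0 0" --pt "0 0 0 0 0 0" --pt "0 0 0 0 0 0" --pt "0 0 0 0 0 0" --pt "-0.02 0 0 0 0 0" --pt "-0.06 0 0 0 0 0" --pt "-0.09 0.03 0 0 0 0" --pt "-0.1 0.08 -0.02 0 0 0" --pt "-0.1 0.13 -0.05 0 0 0" --pt "-0.1 0.18 -0.08 0 0 0" --pt "-0.1 0.23 -0.11 0 0 0" --pt "-0.1 0.25 -0.12 0 0 0" --gripper 1

```text
clock: 15.55
tcp_pos: [0.6131, -0.0308, 0.1453]
tool_rot: [-0.707, 0.001, 0.707, 0.001]
contact_force: [-0.7, -0.1, 0.6]
width: 0.0882
```

```bash
python3 look.py p4
python3 - <<'E'
from h import *
for n in("top","side"):
    p=manip.snapshot(n)
    for r in manip.outline_of(p,"wheel_mid")[:4]:
        m=r["pixels"];w=ray(p,np.argwhere(m).mean(0)[::-1],.045)
        if np.hypot(*(w[:2]-(.492,.222)))<.04: print(n,"wheel",fit(p,m,lambda x,y:cyl(x,y,.04,.014,.064),(.492,.222)))
    for r in manip.outline_of(p,"collar_mid")[:2]:
        m=r["pixels"];w=ray(p,np.argwhere(m).mean(0)[::-1],.008)
        if np.hypot(*(w[:2]-(.616,-.081)))<.04: print(n,"collar",fit(p,m,lambda x,y:cyl(x,y,0,.01,.05),(.616,-.081)))
E
```

```text
[131 158]
[190 213]
[ 0.6125 -0.0296  0.1453] 0.08823950024459189
top wheel (array([0.4916, 0.2227]), np.float64(0.959))
top collar (array([ 0.6149, -0.089 ]), np.float64(0.074))
side wheel (array([0.4937, 0.2212]), np.float64(0.877))
side collar (array([ 0.6173, -0.0806]), np.float64(0.911))
```

View pics/p4.png

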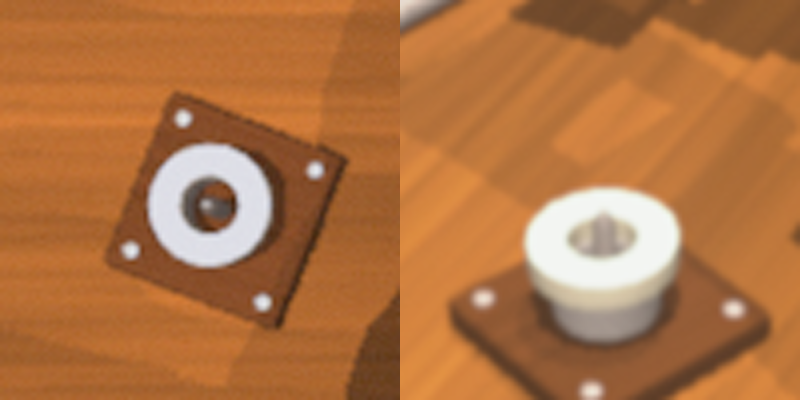

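The wheel is seated flat on the spacer (top crop (210,205), side crop (603,245)). Now the collar.

Call:
arm_command --pt "0.03 0.04 -0.004 0 0 0" --pt "0.07 0.051 -0.004 0 0 0" --pt "0.11 0.051 -0.004 0 0 0" --pt "0.13 0.051 -0.004 0 0 0" --pt "0.139 0.051 -0.004 0 0 0" --pt "0.141 0.051 -0.004 0 0 0" --pt "0.141 0.051 -0.004 0 0 0"

```text
clock: 16.82
tcp_pos: [0.6165, -0.079, 0.0057]
tool_rot: [0.708, -0.0, -0.707, -0.0]
contact_force: [0.1, 0.4, -0.2]
width: 0.0881
```

Call:
arm_command --pt "0 0 0 0 0 0" --pt "0 0 0 0 0 0" --pt "0 0 0 0 0 0" --pt "0 0 0 0 0 0" --pt "0 0 0 0 0 0" --pt "0 0 0 0 0 0" --gripper 0

```text
clock: 17.58
tcp_pos: [0.6162, -0.0793, 0.0049]
tool_rot: [0.707, -0.001, -0.707, -0.0]
contact_force: [-0.4, -1.1, 1.5]
width: 0.0485
```

Call:
arm_command --pt "-0.03 0 0 0 0 0" --pt "-0.08 0 0 0 0 0" --pt "-0.13 -0.02 0.01 0 0 0" --pt "-0.15 -0.07 0.03 0 0 0" --pt "-0.15 -0.12 0.05 0 0 0" --pt "-0.15 -0.17 0.07 0 0 0" --pt "-0.15 -0.22 0.09 0 0 0" --pt "-0.15 -0.27 0.112 0 0 0" --pt "-0.15 -0.301 0.124 0 0 0" --pt "-0.15 -0.301 0.124 0 0 0" --pt "-0.15 -0.301 0.124 0 0 0"

```text
clock: 18.95
tcp_pos: [0.4926, 0.2215, 0.1546]
tool_rot: [-0.707, 0.001, 0.707, 0.0]
contact_force: [-0.4, 0.1, -1.4]
width: 0.0481
```

```bash
python3 look.py p5
```

```text
[131 158]
[190 213]
[0.4929 0.2211 0.1546] 0.048093460805430546
```

View pics/p5.png

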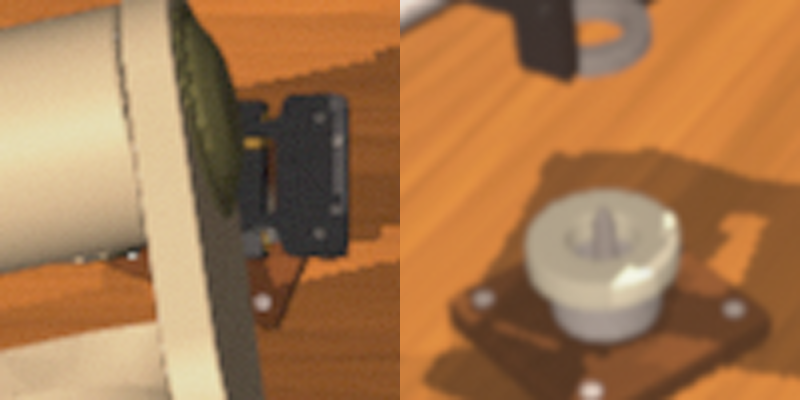

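The collar is level in the jaws (side crop (608,35)) above the stack. Lowering onto the wheel.

Call:
arm_command --pt "0.04 0 0 0 0 0" --pt "0.07 0 0 0 0 0" --pt "0.085 0 0 0 0 0" --pt "0.092 0 0 0 0 0" --pt "0.094 0 0 0 0 0" --pt "0.095 0 0 0 0 0" --pt "0.0955 0 0 0 0 0" --pt "0.0955 0 0 0 0 0"

```text
clock: 20.05
tcp_pos: [0.4925, 0.2221, 0.0596]
tool_rot: [0.707, -0.0, -0.707, -0.0]
contact_force: [0.6, -0.2, -1.0]
width: 0.0483
```

Call:
arm_command --pt "0 0 0 0 0 0" --pt "0 0 0 0 0 0" --pt "0 0 0 0 0 0" --pt "0 0 0 0 0 0" --pt "-0.02 0 0 0 0 0" --pt "-0.06 0 0 0 0 0" --pt "-0.09 0.03 0 0 0 0" --pt "-0.1 0.08 0 0 0 0" --pt "-0.1 0.13 0 0 0 0" --pt "-0.1 0.18 0 0 0 0" --pt "-0.1 0.22 0 0 0 0" --pt "-0.1 0.22 0 0 0 0" --gripper 1

```text
clock: 21.55
tcp_pos: [0.4923, -0.0, 0.1593]
tool_rot: [0.707, -0.002, -0.707, -0.002]
contact_force: [0.0, 1.3, 0.4]
width: 0.0878
```

```bash
python3 look.py p6
```

```text
[131 158]
[190 213]
[0.4921 0.0023 0.1592] 0.08822585929267311
```

View pics/p6.png

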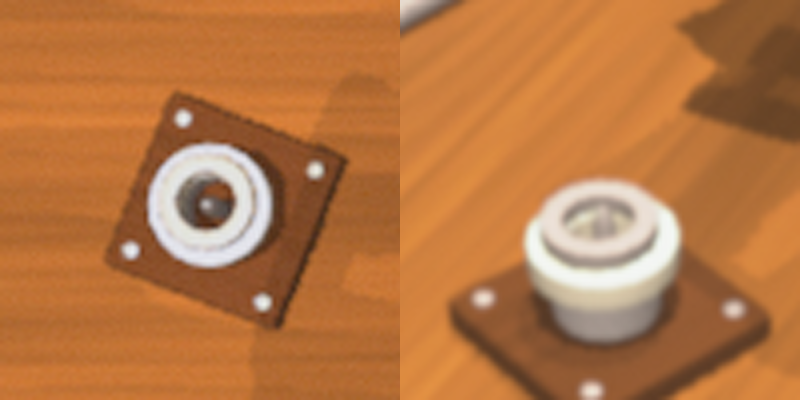

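The last picture shows all three stacked flat and concentric round the spindle (top crop (207,205), side crop (602,225)), with the gripper clear. Handing in.

```bash
python3 -c "
from bench import manip
print(manip.close_job())"
```

```text
the job is handed in; nothing more can be done
None
```

The job is handed in at about 22 s of the 67 s allowed. The spacer, the white wheel and the collar went onto the spindle in that order, and I let go of each at its seated height.

- **Final check:** the last top and side pictures show all three rings flat and roughly concentric around the spindle. The gripper was open and about 0.22 m away. I judged the collar's seating from that picture only and did not fit its position as I did for the spacer and wheel.
- **Forces:** the readings stayed under about 5 N, so nothing was pressed hard.
- **Disagreements:**
  - The two cameras differed by up to about 5 mm on the carrier centre; I used a middle value, well within the 10 mm bore clearance.
  - One top-view fit of the collar was poor because the arm partly hid it, so I used the side-view and earlier fits.
  - The gripper read about 0.5–2 mm under the true diameters.

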